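# Slide the annealing pot along the printer bed onto the spring probe

### The arm

A 6-joint arm with a two-finger parallel gripper is mounted at the origin on the work surface. World frame = base frame: x ahead of the robot, y to its left, z up, the work surface at z = 0. Lengths are in m, angles in rad, forces in N, time in s.
With the tool pointing down it reaches from about 0.3 to 0.875 m from the base axis. Payload 6.4 kg.
Tool frame: the origin (TCP) lies at the very end of the fingers, on their centre line; the grasp point (between the pads) lies 19 mm behind it; z points along the fingers, y is the line along which they close (so a half turn about z gives the same grasp; the last joint's range is limited). The gripper opens to 85 mm and grips with 20 to 120 N. Pads are 22 mm wide; open, the fingers measure 114 mm over their backs; the gripper's body (76 mm by 85 mm) begins 54 mm behind the grasp point. The pads swing forward as they close: fully open they stand 13 mm farther back than shut.
Start: joints at [-1.321, 0.181, 1.607, -0, 1.354, -0.206], TCP at [0.253, -0.516, 0.231] pointing down, gripper open.
Joint ranges: [-2.99, 2.99], [-0.89, 2.07], [0.3, 2.58], [-1.14, 4.28], [0, 2.63], [-3.12, 3.12]. Speed limits (rad/s): [2.57, 2.57, 3.01, 3.14, 3.14, 3.14].

### API

Orientations are given as a unit quaternion [w, x, y, z].
In Python, from bench import ctrl gives the robot as it stands.
- The arm moves only by the tool jog_arm, never from a script. Its argument "series" is a list that holds one entry, the list of rows, each a list of 7 numbers: the shift along the tool's x, y, z in mm, then the turn, a rotation vector about the tool's x, y, z in rad, then the finger opening in mm, from 0 to 85.4. In form: [[[tx, ty, tz, rx, ry, rz, gripper], ...]]. A call has exactly 10 rows; each row shifts and turns the commanded pose from where the row before left it, along the tool's axes as they then stand; what a row does not reach is not made up. A row lasts 1/10 s, in which the tool goes at most 50 mm and 8.59 degrees, less where a joint would pass 70% of its speed; a pose out of reach is approached as far as the arm can. A call with a gripper value outside its range is refused whole. The fingers move at their own pace and stop on an object; the grip force is fixed at half the most. Time passes only in rows, so rows that do not move let the fingers close, or fill a call up. It gives the time, the measured TCP pose, the force, the opening and the grip force at its end, in the units of the state.
- ctrl.get_obs(): the state, without advancing time (a new reading comes with each control period).
- ctrl.camera(name): name is "scene" or "top" or "wrist"; returns a dict with "frame" (400x640x3 uint8, blue, green, red), "z_map" (400x640 float32, m along the optical axis (not along the pixel's ray), 0 where there is no reading), "fx", "fy", "cx", "cy" (pixels), "xyz" and "rotation" of the camera in the world. Camera axes: x right, y down, z forward; pixel columns grow to the right and rows downward; lengths in m; the calibration is good to about 2 mm. A picture is of the moment at which its call begins.
- ctrl.hand_in(): hands the job in; it is judged then, once.
The state is a dict: "time_s": time; "q": joint angles; "dq": joint speeds; "joint_efforts": joint torques, N m; "eef_pos": TCP position; "eef_rot": TCP orientation; "wrist_force": force on the tool from outside, world axes, zero at the start; "torque": the same for the moment, N m; "opening": opening from 0.0 (shut) to 1.0 (fully open); "grasp_force": force on a finger pad.
Only numpy, scipy, OpenCV 4.12 (cv2) and the standard library are available. Lean on these libraries where they do the work, as an engineer would, in place of code of your own. Each camera call takes 0.05 s, during which the arm holds its last target. There are 200 camera calls.

### The job

On the large printer's heated bed, under the gantry, slide the small steel pot sideways, without lifting or tipping it, from its marked outline into the other one, until its wall rests lightly pressed against the sprung pad of the temperature probe there, then let go of it. Leave the pot wholly inside that outline and upright; work gently, do not ram the probe or strike the printer, and leave the other things on the table alone.

Things in the scene. Friction and masses are not known exactly. Their poses are not given: they have to be found in the camera images.
- bed: Large 3D printer, fixed, placed and turned differently each time: flat black bed plate 260 mm (its x) by 440 mm (its y), top face 20 mm above the table. Origin at table height under the plate's centre; x away from the robot, y to the robot's left along the gantry, z up. At y = +-243 mm orange end blocks, 36 mm wide, top 184 mm above the table, on thin uprights, carry the gantry
- front_rod (a point): Middle of the gantry's front rod (16 mm diameter, along bed y, at bed x -98, 167 mm above the table). As high: a like rod at bed x +72 and a 22 mm bar at x -12. A gripper's body fits neither between nor under them: take the pot's handle in front of the rod with the tool tilted 25 to 45 degrees, fingers pointing down and away from the robot
- pot: Open steel pot, 0.5 to 0.75 kg, 96 mm outside diameter, 60 mm high, prints inside. Origin: centre of its underside, z up. A level straight pale wooden handle sticks out along the pot's -x, roughly to the robot: 12 mm wide, 18 mm tall, centred 45 mm above the underside (65 mm above the table on the bed), end 135 mm from the pot's axis; its last 37 mm stand out in front of the front rod
- probe: Temperature probe at the bed's +y end. Origin and axes are the bed's (origin NOT on the block). Fixed black holder block 50 mm (x) by 26 mm (y), centred at bed y +205, top 86 mm above the table. An arm at bed x = 0 reaches from it to -y, bearing an upright sprung steel pad, 56 mm (x) by 26 mm tall, centre 52 mm above the table, facing -y towards the pot
- pad_zone (a point): Middle of the band where the pad's free face may be (bed x 0, y +125 mm): its real y is unreported, anywhere +-20 mm along bed y, so the pot first touches with its axis 28 to 68 mm short of this point: feel for it. The pad yields to +y from 0.9 N, 0.4 N more per mm, hard stop after 14 mm; 3 to 5 N above the pot's drag is right. Once released, the pot may creep back a little, still touching
- start_bay (a point): Centre of the first white outline on the bed plate's top face, 120 mm (bed x) by 156 mm (bed y); the pot starts inside it
- target_bay (a point): Centre of the second white outline on the bed plate's top face, 120 mm (bed x) by 164 mm (bed y), 180 mm further along the bed's +y, nearer the probe; its axes are the bed's
- printed_handle: Bystander: black printed screwdriver standing on its thick handle, 56 mm diameter, 162 mm tall, on the table right of the printer; origin at its foot
- glue_jar: Bystander: jar 56 mm diameter, 75 mm tall, right of the printer; origin at its foot
- spool: Bystander: filament spool lying flat, 170 mm diameter, 50 mm tall, left of the printer; origin at the centre of its underside
- scraper: Bystander: 180 mm scraper lying on the table in front of the printer, to the right
There are look-alikes about, which are no part of the job. Of the things like the pot, leave any that is orange; of the rest the larger one is meant.

How it is judged:
On the way:
1. the pot presses on the probe's pad with at least 1 N (contact force between pot and probe above 1 N), for 0.2 s.
At the end, for the whole second after the job is handed in: the pot stands flat on the bed, at rest and released, wholly inside the second outline (its axis within 14 mm of the outline's centre across the bed and 36 mm along it), still pressed on the probe's pad with more than 0.4 N (x of pot in the frame of target_bay between -0.014 and 0.014 m and y of pot in the frame of target_bay between -0.036 and 0.036 m and z of pot in the frame of target_bay below 0.003 m and angle between pot's own z axis and vertical below 0.05 rad and contact force between pot and probe above 0.4 N and linear speed of pot below 0.02 m/s); the robot touches nothing.
It fails at once if the pot is lifted more than 5 mm off the bed or tips more than 0.12 rad (z of pot in the frame of start_bay above 0.005 m or angle between pot's own z axis and vertical above 0.12 rad).
It fails at once if the probe is rammed: more than 15 N (contact force between pot and probe above 15 N).
It fails at once if the pot is shoved faster than 0.5 m/s (linear speed of pot above 0.5 m/s).
It fails at once if the arm strikes the printer with more than 25 N (contact force between the arm and bed above 25 N).
It fails at once if a bystander is moved more than 20 mm (distance of any of printed_handle, glue_jar, spool, scraper from where it was at the start of the episode above 0.02 m).
It also fails if it takes over 48 s, if anything falls off the work surface, if the arm or the gripper's body presses on something with over 40 N, if the wrist force passes 120 N, or if a joint passes its speed limit or range.

## Working session

There is one attempt and no reset: what is moved stays moved. The work goes in short steps, Python scripts to look and compute and a tool call to move; the robot and the scene stay as the last step left them, time stands still between calls to the robot, and variables do not carry over. Pictures are saved under pics/ and viewed, at most 10 in all, crops included, and the job is handed in when it is done.

Besides the shell and the picture viewer there is one more tool, called after "Request:" as a command line: name --argument value ..., lists and objects as JSON in quotes. jog_arm: Moves the arm, as the interface text tells. Its arguments: {"type":"object","properties":{"series":{"type":"array"}},"required":["series"]}

```bash
mkdir -p pics; ls; cat > h.py <<'E'
import numpy as np, cv2, pickle
from bench import ctrl
def snap(n,tag):
    c=ctrl.camera(n); pickle.dump(c,open(f'pics/{tag}.pkl','wb')); cv2.imwrite(f'pics/{tag}.png',c['frame']); return c
def load(tag): return pickle.load(open(f'pics/{tag}.pkl','rb'))
def R(c):
    r=np.array(c['rotation'],float)
    if r.shape==(3,3): return r
    w,x,y,z=r.ravel(); from scipy.spatial.transform import Rotation as Q; return Q.from_quat([x,y,z,w]).as_matrix()
def pt(c,u,v,z=None):
    d=R(c)@np.array([(u-c['cx'])/c['fx'],(v-c['cy'])/c['fy'],1.]); o=np.array(c['xyz'])
    s=(z-o[2])/d[2] if z is not None else c['z_map'][int(round(v)),int(round(u))]
    return o+s*d
def px(c,p):
    q=R(c).T@(np.array(p)-c['xyz']); return q[0]/q[2]*c['fx']+c['cx'],q[1]/q[2]*c['fy']+c['cy']
E
python3 - <<'E'
from h import *
for n in('scene','top'):
    c=snap(n,n+'0'); print(n,c['xyz'],np.round(R(c),3).tolist(),c['fx'])
print(ctrl.get_obs())
E
```

```text
pics
scene [ 1.42782745 -0.60038694  1.30552828] [[0.51, 0.645, -0.57], [0.86, -0.396, 0.322], [-0.018, -0.654, -0.756]] 430.0238359029616
top [ 0.43378083 -0.07415916  1.5485169 ] [[0.014, -0.997, 0.07], [-1.0, -0.015, -0.0], [0.001, -0.07, -0.998]] 393.7913483717349
{'time_s': 0.1, 'q': array([-1.32133218e+00,  1.81484934e-01,  1.60792779e+00,  3.08542946e-05,
        1.35381077e+00, -2.06321360e-01]), 'dq': array([-0.00039634, -0.00180276, -0.00212276,  0.00119729,  0.00103256,
       -0.00198406]), 'joint_efforts': array([ 5.14856288e-05, -4.45878875e+01, -3.52237558e+01, -4.30496402e-04,
        4.06004197e-03,  1.34182201e-05]), 'eef_pos': array([ 0.25298157, -0.51579081,  0.23045446]), 'eef_rot': array([-8.15555345e-04,  9.74145066e-01,  2.25921943e-01, -2.52920990e-06]), 'wrist_force': array([0.18711704, 0.24893593, 0.79413851]), 'torque': array([ 0.01700212, -0.01282897, -0.01920795]), 'grasp_force': 0.0, 'opening': 1.001749220136654}
```

View pics/top0.png

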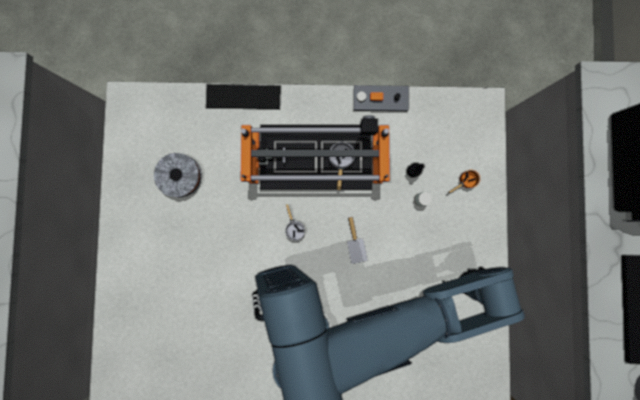

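View pics/scene0.png

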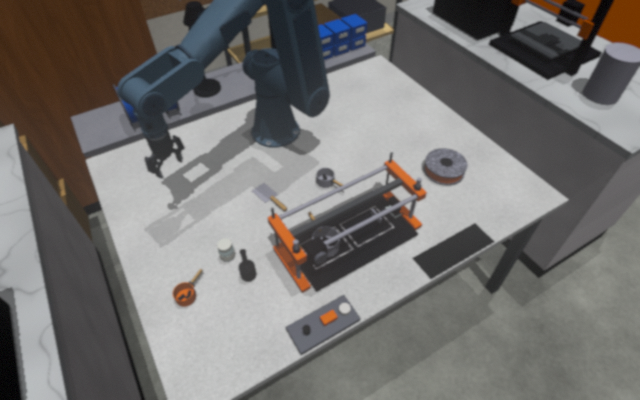

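Candidates for the pot in the top view: a steel pot on the bed at (342,157), a smaller steel pot on the table at (295,230), and an orange pot at (469,179). I choose the one on the bed and will check it in a close crop.

```bash
python3 - <<'E'
from h import *
c=load('top0'); f=c['frame'][115:205,235:395]
cv2.imwrite('pics/topcrop.png',cv2.resize(f,None,fx=5,fy=5,interpolation=cv2.INTER_CUBIC))
hsv=cv2.cvtColor(c['frame'],cv2.COLOR_BGR2HSV)
m=cv2.inRange(hsv,(5,150,120),(18,255,255)); m[:,:230]=0;m[:120]=0;m[205:]=0
n,l,s,ce=cv2.connectedComponentsWithStats(m)
for i in range(1,n):
    if s[i,4]>15: print(s[i],ce[i],pt(c,*ce[i],.184), pt(c,*ce[i]))
E
```

```text
[241 126  18  55 517] [247.72340426 152.47969052] [0.6626274  0.19070568 0.184     ] [0.66326871 0.19144793 0.18017611]
[373 126  16  56 520] [382.325      153.30192308] [ 0.66666303 -0.28004628  0.184     ] [ 0.66711313 -0.28044421  0.18136276]
[253 158   6  17  55] [254.50909091 165.49090909] [0.61716591 0.1657644  0.184     ] [0.63854948 0.19374063 0.02489082]
[374 160   4  14  45] [375.28888889 167.17777778] [ 0.61743008 -0.25568768  0.184     ] [ 0.63935725 -0.27736164  0.0210808 ]
[464 173  12  15  91] [469.62637363 181.15384615] [ 0.57325923 -0.58444014  0.184     ] [ 0.59194024 -0.6527845   0.00124376]
```

View pics/topcrop.png

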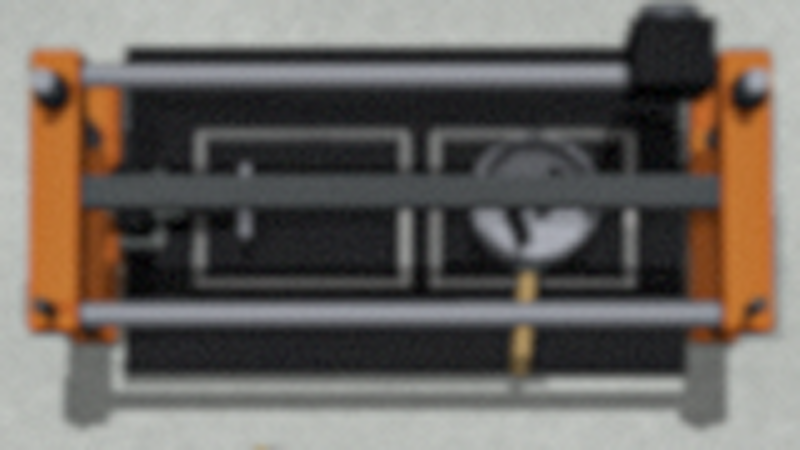

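The crop confirms the steel pot with pale handle in the right outline, handle end near crop (518,375). Target outline is crop x 194–411, y 129–287; the pad's edge is near crop x 245.

```bash
python3 - <<'E'
from h import *
from scipy.optimize import least_squares
c=load('top0'); g=lambda x,y,z:pt(c,235+(x-2)/5,115+(y-2)/5,z)
T=[g(*p,.02) for p in((194,129),(411,129),(411,287),(194,287))]
S=[g(*p,.02) for p in((430,129),(637,129),(637,287),(430,287))]
t=np.mean(T,0);s=np.mean(S,0);d=t-s
print('T',t,'S',s,'dist',np.hypot(*d[:2]),'yaw',np.arctan2(-d[0],d[1]))
print('sizes',np.linalg.norm(T[0]-T[1]),np.linalg.norm(T[1]-T[2]))
print('blocks',g(55,190,.184),g(747,190,.184))
fr=[g(90,312,.175),g(715,312,.175)];print('frontrod',fr, 'yaw',np.arctan2(-(fr[0]-fr[1])[0],(fr[0]-fr[1])[1]))
for p in((90,75),(620,73)): print('rear',g(*p,.175))
print('handle',g(528,275,.074),g(517,375,.074),'pot rim c',g(535,201,.08),'L',g(468,200,.08),'R',g(603,200,.08),'bot',g(535,266,.08))
print('pad',g(245,160,.065),g(245,240,.065))
# depth points on handle
P=[]
for v in range(165,195):
  for u in range(325,350):
    p=pt(c,u,v)
    b=c['frame'][v,u].astype(int)
    if .06<p[2]<.09 and b[2]-b[0]>40: P.append(p)
P=np.array(P);print(len(P),P[np.argsort(P[:,0])].round(4)[::3])
E
```

```text
T [0.67834243 0.03670501 0.02      ] S [ 0.6810064  -0.14417381  0.02      ] dist 0.18089843821480384 yaw 0.014726867138129294
sizes 0.17038685469323733 0.12482095823373869
blocks [0.66209343 0.19811619 0.184     ] [ 0.66922812 -0.28589707  0.184     ]
frontrod [array([0.57766591, 0.17295312, 0.175     ]), array([ 0.58408546, -0.26517089,  0.175     ])] yaw 0.014651307160066013
rear [0.7459996  0.17749555 0.175     ]
rear [ 0.75298755 -0.19715714  0.175     ]
handle [ 0.62110177 -0.13812521  0.074     ] [ 0.54540349 -0.13073073  0.074     ] pot rim c [ 0.67646352 -0.14249059  0.08      ] L [ 0.67648003 -0.0920585   0.08      ] R [ 0.67797701 -0.19366321  0.08      ] bot [ 0.62721737 -0.14304293  0.08      ]
pad [0.70718273 0.0779255  0.065     ] [0.64582828 0.07660684 0.065     ]
40 [[ 0.5515 -0.1307  0.0735]
 [ 0.5555 -0.1345  0.0708]
 [ 0.5592 -0.1381  0.0728]
 [ 0.5632 -0.1307  0.0686]
 [ 0.5666 -0.1305  0.073 ]
 [ 0.5705 -0.1305  0.0719]
 [ 0.5745 -0.138   0.0709]
 [ 0.5776 -0.134   0.0767]
 [ 0.5815 -0.1377  0.0761]
 [ 0.6045 -0.1339  0.0725]
 [ 0.6083 -0.1413  0.0735]
 [ 0.6124 -0.1339  0.07  ]
 [ 0.6164 -0.1377  0.0688]
 [ 0.6201 -0.1338  0.0692]]
```

```bash
cat >> h.py <<'E'
from scipy.spatial.transform import Rotation as Q
from scipy.linalg import fractional_matrix_power as fp
def T_now():
    o=ctrl.get_obs(); w,x,y,z=o['eef_rot']; M=np.eye(4); M[:3,:3]=Q.from_quat([x,y,z,w]).as_matrix(); M[:3,3]=o['eef_pos']; return M
def goal(G,yaw,tilt,back=0):   # grasp point G -> TCP pose
    h=np.array([np.cos(yaw),np.sin(yaw),0]); up=np.array([0,0,1.]); s,c=np.sin(tilt),np.cos(tilt)
    x=c*h+s*up; z=s*h-c*up; M=np.eye(4); M[:3,:3]=np.c_[x,np.cross(z,x),z]; M[:3,3]=np.array(G)+z*(.019-back); return M
def rows(A,B,n):
    D=np.real(fp(np.linalg.inv(A)@B,1/n)); r=Q.from_matrix(D[:3,:3]).as_rotvec()
    print('row x%d'%n,np.round(D[:3,3]*1e3,2).tolist(),np.round(r,4).tolist())
    P=A.copy(); tr=[]
    for i in range(n): P=P@D; tr.append(P[:3,3].round(3).tolist())
    print(tr[::max(1,n//5)],tr[-1])
E
python3 - <<'E'
from h import *
A=T_now();B=goal([.5595,-.132,.065],-.09,np.radians(35),.08)
rows(A,B,20)
E
```

```text
row x20 [15.3, -16.82, 10.21] [-0.0084, 0.0298, 0.0264]
[[0.259, -0.494, 0.22], [0.293, -0.408, 0.183], [0.34, -0.326, 0.153], [0.399, -0.248, 0.131], [0.468, -0.177, 0.118]] [0.525, -0.129, 0.115]
```

Request:
jog_arm --series '[[[15.3, -16.8, 10.2, -0.0084, 0.0298, 0.0264, 40], [15.3, -16.8, 10.2, -0.0084, 0.0298, 0.0264, 40], [15.3, -16.8, 10.2, -0.0084, 0.0298, 0.0264, 40], [15.3, -16.8, 10.2, -0.0084, 0.0298, 0.0264, 40], [15.3, -16.8, 10.2, -0.0084, 0.0298, 0.0264, 40], [15.3, -16.8, 10.2, -0.0084, 0.0298, 0.0264, 40], [15.3, -16.8, 10.2, -0.0084, 0.0298, 0.0264, 40], [15.3, -16.8, 10.2, -0.0084, 0.0298, 0.0264, 40], [15.3, -16.8, 10.2, -0.0084, 0.0298, 0.0264, 40], [15.3, -16.8, 10.2, -0.0084, 0.0298, 0.0264, 40]]]'

```text
time_s: 1.1
eef_pos: [0.3544, -0.3054, 0.1464]
eef_rot: [0.007, 0.984, 0.093, 0.154]
wrist_force: [0.1, -0.5, -0.1]
opening: 0.468
grasp_force: 0.0
```

Request:
jog_arm --series '[[[15.3, -16.8, 10.2, -0.0084, 0.0298, 0.0264, 40], [15.3, -16.8, 10.2, -0.0084, 0.0298, 0.0264, 40], [15.3, -16.8, 10.2, -0.0084, 0.0298, 0.0264, 40], [15.3, -16.8, 10.2, -0.0084, 0.0298, 0.0264, 40], [15.3, -16.8, 10.2, -0.0084, 0.0298, 0.0264, 40], [15.3, -16.8, 10.2, -0.0084, 0.0298, 0.0264, 40], [15.3, -16.8, 10.2, -0.0084, 0.0298, 0.0264, 40], [15.3, -16.8, 10.2, -0.0084, 0.0298, 0.0264, 40], [15.3, -16.8, 10.2, -0.0084, 0.0298, 0.0264, 40], [15.3, -16.8, 10.2, -0.0084, 0.0298, 0.0264, 40]]]'

```text
time_s: 2.1
eef_pos: [0.5252, -0.129, 0.1153]
eef_rot: [0.014, 0.952, -0.043, 0.301]
wrist_force: [0.2, -0.3, 0.7]
opening: 0.466
grasp_force: 0.0
```

```bash
python3 - <<'E'
from h import *
print(T_now().round(4),ctrl.get_obs()['wrist_force'],ctrl.get_obs()['q'].round(3))
c=snap('wrist','w1'); cv2.imwrite('pics/w1b.png',c['frame'])
print(px(c,[.5595,-.132,.074]),px(c,[.5425,-.1304,.074]))
E
```

```text
[[ 8.149e-01 -9.080e-02  5.724e-01  5.252e-01]
 [-7.410e-02 -9.959e-01 -5.260e-02 -1.290e-01]
 [ 5.749e-01  4.000e-04 -8.183e-01  1.153e-01]
 [ 0.000e+00  0.000e+00  0.000e+00  1.000e+00]] [ 0.23569945 -0.33961715  0.69613829] [-0.649 -0.05   2.258  0.692  0.497  0.469]
(np.float64(317.355437842151), np.float64(216.98544451985782)) (np.float64(317.2653959695421), np.float64(244.90703472977546))
```

View pics/w1b.png

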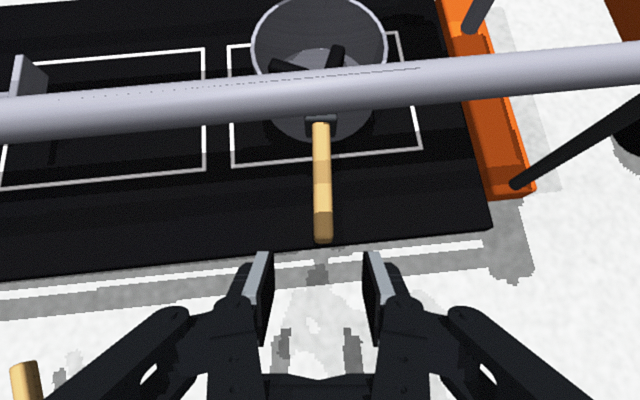

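The wrist view shows the pot beyond the rod with its handle from (320,125) to the tip at (323,~215, end face to 242), fingers to either side. Measuring it.

```bash
python3 - <<'E'
from h import *
c=load('w1')
for u,v in((320,130),(321,160),(322,190),(323,205),(323,212),(323,220),(323,235),(323,240)): print((u,v),pt(c,u,v).round(4),pt(c,u,v,.074).round(4))
f=c['frame'].astype(int); m=(f[...,2]-f[...,0]>40)
for v in(130,150,170,190,200,210,220,235):
    us=np.where(m[v,290:350])[0]+290; print(v,us.min(),us.max())
# pot rim
for u,v in((251,48),(387,48),(319,80),(320,2),(320,125)):print((u,v),pt(c,u,v).round(4))
E
```

```text
(320, 130) [ 0.6176 -0.139   0.075 ] [ 0.6181 -0.1391  0.074 ]
(321, 160) [ 0.5963 -0.1377  0.075 ] [ 0.5967 -0.1377  0.074 ]
(322, 190) [ 0.576  -0.1364  0.0755] [ 0.5765 -0.1364  0.074 ]
(323, 205) [ 0.5664 -0.1361  0.0751] [ 0.5667 -0.1361  0.074 ]
(323, 212) [ 0.562  -0.1357  0.0752] [ 0.5623 -0.1357  0.074 ]
(323, 220) [ 0.5573 -0.1352  0.0739] [ 0.5573 -0.1352  0.074 ]
(323, 235) [ 0.5479 -0.1343  0.0753] [ 0.5481 -0.1344  0.074 ]
(323, 240) [ 0.5459 -0.1342  0.0696] [ 0.5451 -0.1341  0.074 ]
130 312 329
150 312 330
170 313 330
190 313 331
200 313 331
210 314 332
220 314 331
235 315 332
(251, 48) [ 0.6817 -0.0971  0.0808]
(387, 48) [ 0.6734 -0.1907  0.0806]
(319, 80) [ 0.5823 -0.1347  0.1755]
(320, 2) [ 0.7246 -0.149   0.0743]
(320, 125) [ 0.6217 -0.1394  0.0743]
```

```bash
python3 - <<'E'
from h import *
rows(T_now(),goal([.562,-.1352,.065],-.075,np.radians(35)),9)
E
```

```text
row x9 [0.14, 0.58, 8.98] [0.0009, -0.0002, -0.0016]
[[0.531, -0.128, 0.108], [0.536, -0.129, 0.1], [0.542, -0.13, 0.093], [0.547, -0.131, 0.086], [0.552, -0.132, 0.079], [0.557, -0.133, 0.071], [0.562, -0.134, 0.064], [0.568, -0.135, 0.057], [0.573, -0.136, 0.049]] [0.573, -0.136, 0.049]
```

Request:
jog_arm --series '[[[0.15, 0.6, 9, 0.001, 0, -0.0016, 40], [0.15, 0.6, 9, 0.001, 0, -0.0016, 40], [0.15, 0.6, 9, 0.001, 0, -0.0016, 40], [0.15, 0.6, 9, 0.001, 0, -0.0016, 40], [0.15, 0.6, 9, 0.001, 0, -0.0016, 40], [0.15, 0.6, 9, 0.001, 0, -0.0016, 40], [0.15, 0.6, 9, 0.001, 0, -0.0016, 35], [0.15, 0.6, 9, 0.001, 0, -0.0016, 30], [0.15, 0.6, 9, 0.001, 0, -0.0016, 26], [0, 0, 0, 0, 0, 0, 24]]]'

```text
time_s: 3.15
eef_pos: [0.5718, -0.1392, 0.049]
eef_rot: [0.012, 0.953, -0.035, 0.3]
wrist_force: [-0.3, 0.3, -0.6]
opening: 0.28
grasp_force: 0.0
```

```bash
python3 - <<'E'
from h import *
o=ctrl.get_obs();print(T_now().round(4),o['wrist_force'],o['opening'],o['q'].round(3))
c=snap('wrist','w2')
E
```

```text
[[ 0.8173 -0.0728  0.5716  0.5718]
 [-0.0589 -0.9973 -0.0428 -0.1392]
 [ 0.5732  0.0013 -0.8194  0.049 ]
 [ 0.      0.      0.      1.    ]] [-0.2750446   0.31142622 -0.62079172] 0.28013729069063853 [-0.604  0.224  2.153  0.942  0.366  0.213]
```

View pics/w2.png

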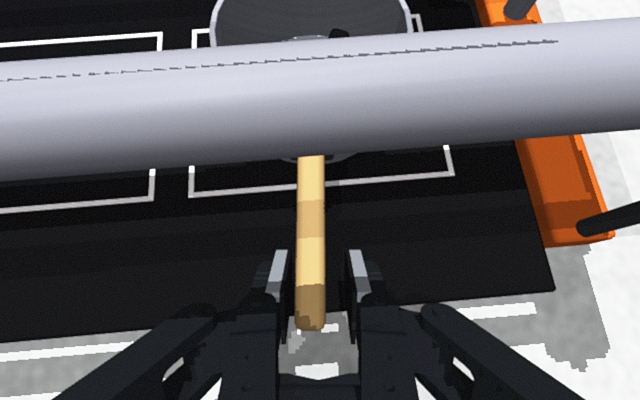

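The handle (column 311) runs parallel between the pads (inner faces 286 and 350), about 3 mm left of centre; I shift and close.

Request:
jog_arm --series '[[[0, -1.4, 0, 0, 0, 0, 24], [0, -1.4, 0, 0, 0, 0, 24], [0, 0, 0, 0, 0, 0, 20], [0, 0, 0, 0, 0, 0, 17], [0, 0, 0, 0, 0, 0, 15], [0, 0, 0, 0, 0, 0, 13], [0, 0, 0, 0, 0, 0, 10], [0, 0, 0, 0, 0, 0, 5], [0, 0, 0, 0, 0, 0, 0], [0, 0, 0, 0, 0, 0, 0]]]'

```text
time_s: 4.2
eef_pos: [0.572, -0.1364, 0.0502]
eef_rot: [0.012, 0.953, -0.034, 0.301]
wrist_force: [-4.0, 1.3, 5.1]
opening: 0.129
grasp_force: 58.8
```

```bash
python3 - <<'E'
from h import *
o=ctrl.get_obs();print(T_now().round(4),o['wrist_force'],o['torque'],o['opening'],o['grasp_force'])
E
```

```text
[[ 0.8165 -0.0724  0.5728  0.572 ]
 [-0.0581 -0.9974 -0.0432 -0.1364]
 [ 0.5744  0.002  -0.8186  0.0502]
 [ 0.      0.      0.      1.    ]] [-4.02732042  1.32896444  5.1360159 ] [0.29112031 0.25224155 0.29687322] 0.12922771231932967 58.82112979888916
```

Request:
jog_arm --series '[[[0.1, 0, -0.2, 0, 0, 0, 0], [0.1, 0, -0.2, 0, 0, 0, 0], [0.1, 0, -0.2, 0, 0, 0, 0], [0, 0, -0.2, 0, 0, 0, 0], [0, 0, 0, 0, 0, 0, 0], [0, 0, 0, 0, 0, 0, 0], [0, 0, 0, 0, 0, 0, 0], [0, 0, 0, 0, 0, 0, 0], [0, 0, 0, 0, 0, 0, 0], [0, 0, 0, 0, 0, 0, 0]]]'

```text
time_s: 5.2
eef_pos: [0.5717, -0.1364, 0.0508]
eef_rot: [0.012, 0.953, -0.034, 0.301]
wrist_force: [1.8, 0.4, -3.2]
opening: 0.127
grasp_force: 58.4
```

```bash
python3 - <<'E'
from h import *
o=ctrl.get_obs();print(T_now().round(4),o['wrist_force'],o['torque'],o['opening'],o['grasp_force'])
c=snap('top','t2'); f=c['frame'][115:205,235:395]
cv2.imwrite('pics/t2c.png',cv2.resize(f,None,fx=5,fy=5,interpolation=cv2.INTER_CUBIC))
E
```

```text
[[ 0.8167 -0.0727  0.5724  0.5717]
 [-0.0584 -0.9974 -0.0434 -0.1364]
 [ 0.5741  0.002  -0.8188  0.0508]
 [ 0.      0.      0.      1.    ]] [ 1.75179228  0.39878095 -3.19330636] [0.19791026 0.46470856 0.27563312] 0.12747859943680254 58.36114168167114
```

Request:
jog_arm --series '[[[-0.17, 0, 0.25, 0, 0, 0, 0], [-0.14, -2, -0.1, 0, 0, 0, 0], [-0.28, -3.99, -0.21, 0, 0, 0, 0], [-0.42, -5.98, -0.31, 0, 0, 0, 0], [-0.42, -5.98, -0.31, 0, 0, 0, 0], [-0.42, -5.98, -0.31, 0, 0, 0, 0], [-0.42, -5.98, -0.31, 0, 0, 0, 0], [-0.42, -5.98, -0.31, 0, 0, 0, 0], [-0.28, -3.99, -0.21, 0, 0, 0, 0], [-0.14, -2, -0.1, 0, 0, 0, 0]]]'

```text
time_s: 6.25
eef_pos: [0.5713, -0.094, 0.0507]
eef_rot: [0.012, 0.953, -0.034, 0.301]
wrist_force: [-0.5, -2.9, -2.6]
opening: 0.127
grasp_force: 58.6
```

```bash
python3 - <<'E'
from h import *
o=ctrl.get_obs();print(T_now().round(4),o['wrist_force'],o['torque'],o['opening'],o['grasp_force'],o['q'].round(3))
E
```

```text
[[ 0.8165 -0.0724  0.5727  0.5713]
 [-0.0581 -0.9974 -0.0434 -0.094 ]
 [ 0.5744  0.0021 -0.8186  0.0507]
 [ 0.      0.      0.      1.    ]] [-0.47092568 -2.93157854 -2.56192258] [-0.33772454  0.64039878 -0.68094676] 0.12672803872383978 58.61607313156128 [-0.505  0.197  2.183  0.908  0.308  0.324]
```

Request:
jog_arm --series '[[[-0.39, -3.99, -0.05, 0, 0, 0, 0], [-0.56, -7.97, -0.415, 0, 0, 0, 0], [-0.56, -7.97, -0.415, 0, 0, 0, 0], [-0.56, -7.97, -0.415, 0, 0, 0, 0], [-0.56, -7.97, -0.415, 0, 0, 0, 0], [-0.56, -7.97, -0.415, 0, 0, 0, 0], [-0.56, -7.97, -0.415, 0, 0, 0, 0], [-0.56, -7.97, -0.415, 0, 0, 0, 0], [-0.42, -5.98, -0.31, 0, 0, 0, 0], [-0.28, -3.99, -0.21, 0, 0, 0, 0]]]'

```text
time_s: 7.25
eef_pos: [0.5701, -0.0235, 0.0504]
eef_rot: [0.012, 0.953, -0.034, 0.301]
wrist_force: [0.1, -3.0, -1.4]
opening: 0.13
grasp_force: 58.7
```

```bash
python3 - <<'E'
from h import *
o=ctrl.get_obs();print(T_now().round(4),o['wrist_force'],o['torque'],o['opening'],o['grasp_force'],o['q'].round(3))
c=snap('wrist','w3')
E
```

```text
[[ 0.8166 -0.072   0.5727  0.5701]
 [-0.0579 -0.9974 -0.0429 -0.0235]
 [ 0.5743  0.0019 -0.8187  0.0504]
 [ 0.      0.      0.      1.    ]] [ 0.10542515 -3.0136494  -1.38364093] [-0.39382899  0.41756284 -0.72565843] 0.12970629598654884 58.683995604515076 [-0.334  0.18   2.205  0.751  0.218  0.615]
```

View pics/w3.png

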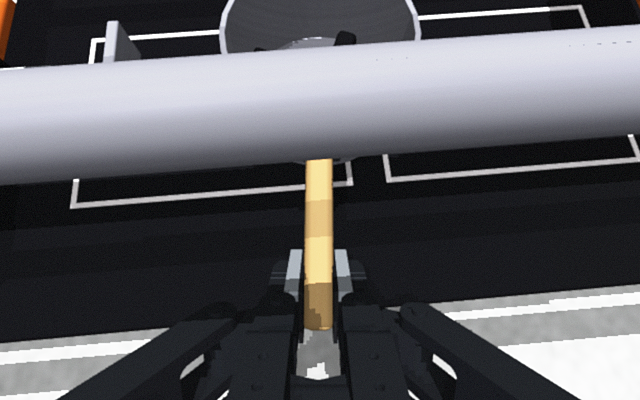

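```bash
python3 - <<'E'
from h import *
c=load('w3'); f=c['frame']
for v in(25,35,45,55):
    print(v,[(u,pt(c,u,v).round(3).tolist()) for u in range(104,150,4)])
for v in(30,35,40): print([(u,pt(c,u,v).round(3).tolist()) for u in(218,220,222,224,414,416,418,420)])
E
```

```text
25 [(104, [0.748, 0.111, 0.02]), (108, [0.702, 0.078, 0.065]), (112, [0.702, 0.076, 0.066]), (116, [0.702, 0.074, 0.066]), (120, [0.704, 0.073, 0.063]), (124, [0.748, 0.098, 0.02]), (128, [0.746, 0.094, 0.022]), (132, [0.747, 0.092, 0.02]), (136, [0.746, 0.089, 0.022]), (140, [0.745, 0.086, 0.022]), (144, [0.746, 0.084, 0.021]), (148, [0.745, 0.081, 0.021])]
35 [(104, [0.739, 0.11, 0.021]), (108, [0.696, 0.077, 0.066]), (112, [0.695, 0.075, 0.066]), (116, [0.696, 0.074, 0.064]), (120, [0.699, 0.074, 0.061]), (124, [0.702, 0.074, 0.058]), (128, [0.739, 0.094, 0.02]), (132, [0.738, 0.091, 0.02]), (136, [0.739, 0.089, 0.02]), (140, [0.737, 0.085, 0.021]), (144, [0.737, 0.083, 0.021]), (148, [0.737, 0.08, 0.021])]
45 [(104, [0.689, 0.078, 0.066]), (108, [0.689, 0.076, 0.066]), (112, [0.688, 0.074, 0.066]), (116, [0.69, 0.073, 0.064]), (120, [0.694, 0.074, 0.06]), (124, [0.696, 0.073, 0.057]), (128, [0.7, 0.073, 0.054]), (132, [0.703, 0.074, 0.05]), (136, [0.729, 0.088, 0.021]), (140, [0.729, 0.085, 0.021]), (144, [0.729, 0.082, 0.021]), (148, [0.729, 0.08, 0.02])]
55 [(104, [0.683, 0.078
[... 364 characters left out ...]
1]), (220, [0.681, 0.015, 0.08]), (222, [0.68, 0.014, 0.08]), (224, [0.68, 0.013, 0.08]), (414, [0.674, -0.077, 0.08]), (416, [0.674, -0.077, 0.081]), (418, [0.672, -0.078, 0.082]), (420, [0.728, -0.105, 0.021])]
[(218, [0.733, 0.032, 0.022]), (220, [0.677, 0.015, 0.081]), (222, [0.677, 0.014, 0.081]), (224, [0.677, 0.013, 0.08]), (414, [0.671, -0.076, 0.081]), (416, [0.671, -0.077, 0.081]), (418, [0.671, -0.078, 0.081]), (420, [0.671, -0.079, 0.08])]
[(218, [0.729, 0.033, 0.021]), (220, [0.674, 0.015, 0.081]), (222, [0.674, 0.014, 0.081]), (224, [0.673, 0.013, 0.082]), (414, [0.552, -0.022, 0.213]), (416, [0.552, -0.022, 0.213]), (418, [0.552, -0.022, 0.213]), (420, [0.552, -0.022, 0.213])]
```

Pad face at y ≈ 0.0735, pot's edge at ≈ 0.0155: gap about 58 mm. Slide 46 mm, then feel.

Request:
jog_arm --series '[[[-0.28, -3.99, -0.21, 0, 0, 0, 0], [-0.42, -5.98, -0.31, 0, 0, 0, 0], [-0.42, -5.98, -0.31, 0, 0, 0, 0], [-0.42, -5.98, -0.31, 0, 0, 0, 0], [-0.42, -5.98, -0.31, 0, 0, 0, 0], [-0.42, -5.98, -0.31, 0, 0, 0, 0], [-0.28, -3.99, -0.21, 0, 0, 0, 0], [-0.28, -3.99, -0.21, 0, 0, 0, 0], [-0.14, -2, -0.1, 0, 0, 0, 0], [-0.14, -2, -0.1, 0, 0, 0, 0]]]'

```text
time_s: 8.3
eef_pos: [0.5695, 0.0216, 0.0504]
eef_rot: [0.012, 0.953, -0.035, 0.301]
wrist_force: [-0.5, -3.2, -1.7]
opening: 0.131
grasp_force: 58.7
```

Request:
jog_arm --series '[[[-0.07, -1, -0.05, 0, 0, 0, 0], [-0.07, -1, -0.05, 0, 0, 0, 0], [-0.07, -1, -0.05, 0, 0, 0, 0], [-0.07, -1, -0.05, 0, 0, 0, 0], [-0.07, -1, -0.05, 0, 0, 0, 0], [-0.07, -1, -0.05, 0, 0, 0, 0], [-0.07, -1, -0.05, 0, 0, 0, 0], [-0.07, -1, -0.05, 0, 0, 0, 0], [0, 0, 0, 0, 0, 0, 0], [0, 0, 0, 0, 0, 0, 0]]]'

```text
time_s: 9.3
eef_pos: [0.5694, 0.0297, 0.0504]
eef_rot: [0.012, 0.953, -0.034, 0.301]
wrist_force: [0.2, -2.9, -1.9]
opening: 0.133
grasp_force: 58.7
```

```bash
python3 - <<'E'
from h import *
o=ctrl.get_obs();print(T_now().round(4),o['wrist_force'],o['torque'],o['opening'],o['grasp_force'],o['q'].round(3))
E
```

```text
[[ 0.8167 -0.0725  0.5725  0.5694]
 [-0.0582 -0.9974 -0.0433  0.0297]
 [ 0.5742  0.0021 -0.8187  0.0504]
 [ 0.      0.      0.      1.    ]] [ 0.23078792 -2.93077512 -1.86375686] [-0.23198505  0.37551814 -0.58815807] 0.1325389611907424 58.709487318992615 [-0.195  0.183  2.201  0.435  0.164  1.039]
```

Request:
jog_arm --series '[[[-0.07, -1, -0.05, 0, 0, 0, 0], [-0.07, -1, -0.05, 0, 0, 0, 0], [-0.07, -1, -0.05, 0, 0, 0, 0], [-0.07, -1, -0.05, 0, 0, 0, 0], [-0.07, -1, -0.05, 0, 0, 0, 0], [-0.07, -1, -0.05, 0, 0, 0, 0], [-0.07, -1, -0.05, 0, 0, 0, 0], [0, 0, 0, 0, 0, 0, 0], [0, 0, 0, 0, 0, 0, 0], [0, 0, 0, 0, 0, 0, 0]]]'

```text
time_s: 10.3
eef_pos: [0.5693, 0.0366, 0.0504]
eef_rot: [0.012, 0.953, -0.034, 0.301]
wrist_force: [-0.8, -4.4, -1.7]
opening: 0.131
grasp_force: 58.9
```

Request:
jog_arm --series '[[[-0.07, -1, -0.05, 0, 0, 0, 0], [-0.07, -1, -0.05, 0, 0, 0, 0], [-0.07, -1, -0.05, 0, 0, 0, 0], [0, 0, 0, 0, 0, 0, 0], [0, 0, 0, 0, 0, 0, 0], [0, 0, 0, 0, 0, 0, 0], [0, 0, 0, 0, 0, 0, 0], [0, 0, 0, 0, 0, 0, 0], [0, 0, 0, 0, 0, 0, 0], [0, 0, 0, 0, 0, 0, 0]]]'

```text
time_s: 11.3
eef_pos: [0.5693, 0.0394, 0.0504]
eef_rot: [0.012, 0.953, -0.035, 0.301]
wrist_force: [-1.9, -5.5, -2.1]
opening: 0.128
grasp_force: 59.0
```

Request:
jog_arm --series '[[[-0.07, -1, -0.05, 0, 0, 0, 0], [-0.07, -1, -0.05, 0, 0, 0, 0], [-0.07, -1, -0.05, 0, 0, 0, 0], [-0.04, -0.5, -0.03, 0, 0, 0, 0], [0, 0, 0, 0, 0, 0, 0], [0, 0, 0, 0, 0, 0, 0], [0, 0, 0, 0, 0, 0, 0], [0, 0, 0, 0, 0, 0, 0], [0, 0, 0, 0, 0, 0, 0], [0, 0, 0, 0, 0, 0, 0]]]'

```text
time_s: 12.3
eef_pos: [0.5692, 0.0427, 0.0503]
eef_rot: [0.012, 0.953, -0.035, 0.301]
wrist_force: [-2.2, -6.8, -1.7]
opening: 0.13
grasp_force: 59.4
```

```bash
python3 - <<'E'
from h import *
o=ctrl.get_obs();print(T_now().round(4),o['wrist_force'],o['torque'],o['opening'],o['q'].round(3))
c=snap('wrist','w4'); print([(v,[(u,pt(c,u,v).round(3).tolist()) for u in range(218,228,2)]) for v in(30,35)])
E
```

```text
[[ 0.8165 -0.0738  0.5726  0.5692]
 [-0.0593 -0.9973 -0.044   0.0427]
 [ 0.5743  0.002  -0.8187  0.0503]
 [ 0.      0.      0.      1.    ]] [-2.23861458 -6.78237494 -1.73152165] [-1.0119617   0.61499866 -1.5031166 ] 0.12960705536687933 [-0.16   0.186  2.198  0.317  0.155  1.186]
[(30, [(218, [0.694, 0.086, 0.066]), (220, [0.68, 0.081, 0.08]), (222, [0.679, 0.08, 0.081]), (224, [0.679, 0.079, 0.08]), (226, [0.68, 0.078, 0.08])]), (35, [(218, [0.691, 0.086, 0.066]), (220, [0.691, 0.085, 0.065]), (222, [0.677, 0.08, 0.08]), (224, [0.676, 0.079, 0.081]), (226, [0.677, 0.078, 0.08])])]
```

View pics/w4.png

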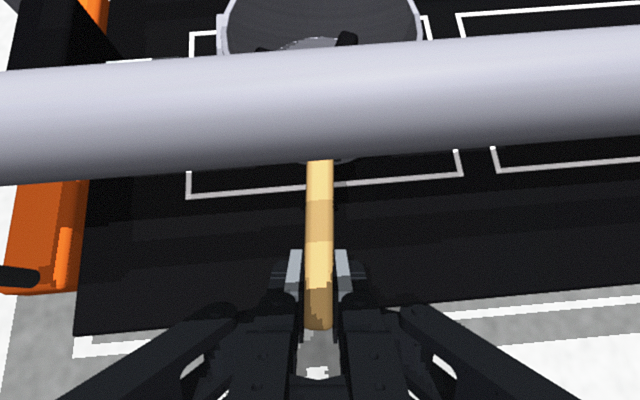

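The pot's wall presses against the pad (left of the rim, ~(220,35)), and it lies within the target outline. Release.

Request:
jog_arm --series '[[[0, 0, 0, 0, 0, 0, 12], [0, 0, 0, 0, 0, 0, 13], [0, 0, 0, 0, 0, 0, 15], [0, 0, 0, 0, 0, 0, 18], [0, 0, 0, 0, 0, 0, 22], [0, 0, 0, 0, 0, 0, 27], [0, 0, 0, 0, 0, 0, 32], [0, 0, 0, 0, 0, 0, 36], [0, 0, 0, 0, 0, 0, 36], [0, 0, 0, 0, 0, 0, 36]]]'

```text
time_s: 13.35
eef_pos: [0.5693, 0.0431, 0.0504]
eef_rot: [0.012, 0.953, -0.034, 0.301]
wrist_force: [-0.2, 0.6, 0.3]
opening: 0.42
grasp_force: 0.0
```

```bash
python3 - <<'E'
from h import *
o=ctrl.get_obs();print(o['eef_pos'],o['wrist_force'],o['torque'],o['opening'])
c=snap('wrist','w5'); print([(v,[(u,pt(c,u,v).round(3).tolist()) for u in range(214,232,2)]) for v in(30,35)])
E
```

```text
[0.56930791 0.04309812 0.05040002] [-0.20133188  0.62744047  0.27596893] [0.02359166 0.23766079 0.05185616] 0.42025936609033815
[(30, [(214, [0.738, 0.102, 0.021]), (216, [0.737, 0.1, 0.021]), (218, [0.694, 0.086, 0.066]), (220, [0.694, 0.085, 0.066]), (222, [0.679, 0.08, 0.081]), (224, [0.678, 0.079, 0.082]), (226, [0.68, 0.079, 0.08]), (228, [0.68, 0.078, 0.08]), (230, [0.682, 0.077, 0.077])]), (35, [(214, [0.734, 0.102, 0.02]), (216, [0.733, 0.101, 0.021]), (218, [0.691, 0.087, 0.065]), (220, [0.691, 0.085, 0.065]), (222, [0.677, 0.08, 0.081]), (224, [0.677, 0.079, 0.081]), (226, [0.676, 0.078, 0.081]), (228, [0.677, 0.078, 0.08]), (230, [0.68, 0.078, 0.076])])]
```

View pics/w5.png

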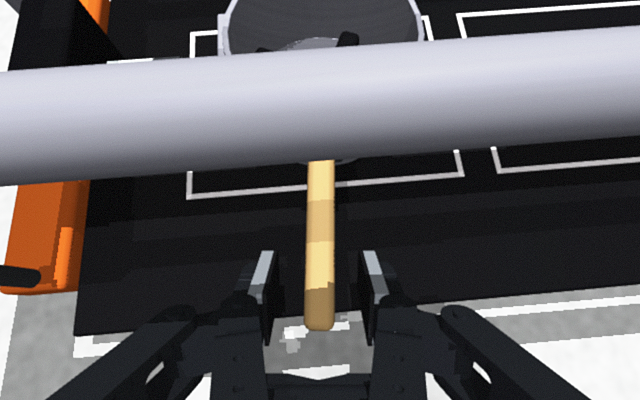

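Released; the handle (304–334) is clear of both pads and the pot stayed against the pad. Back straight out.

Request:
jog_arm --series '[[[0, 0, -3, 0, 0, 0, 36], [0, 0, -6, 0, 0, 0, 36], [0, 0, -8, 0, 0, 0, 36], [0, 0, -9, 0, 0, 0, 36], [0, 0, -9, 0, 0, 0, 36], [0, 0, -9, 0, 0, 0, 36], [0, 0, -9, 0, 0, 0, 36], [0, 0, -9, 0, 0, 0, 36], [0, 0, -6, 0, 0, 0, 36], [0, 0, -3, 0, 0, 0, 36]]]'

```text
time_s: 14.4
eef_pos: [0.5285, 0.0462, 0.1094]
eef_rot: [0.012, 0.953, -0.034, 0.301]
wrist_force: [0.3, -0.1, 0.2]
opening: 0.417
grasp_force: 0.0
```

```bash
python3 - <<'E'
from h import *
o=ctrl.get_obs();print(o['time_s'],o['eef_pos'],o['wrist_force'])
c=snap('wrist','w6'); f=c['frame']
# pot rim centre from depth points at rim height, pad face points
H,W=c['z_map'].shape; P=np.array([pt(c,u,v) for v in range(0,H,1) for u in range(0,W,1) if c['z_map'][v,u]>0])
m=(abs(P[:,2]-.0805)<.002)&(P[:,0]>.61)&(P[:,0]<.75)&(P[:,1]>-.03)&(P[:,1]<.1)
q=P[m];(ce,r)=cv2.minEnclosingCircle(q[:,:2].astype(np.float32));print('pot',ce,r,len(q))
E
```

```text
14.4 [0.5285472  0.04622493 0.10944883] [ 0.31168631 -0.0783049   0.23496695]
pot (0.6724955439567566, 0.03316111117601395) 0.052297066897153854 940
```

View pics/w6.png

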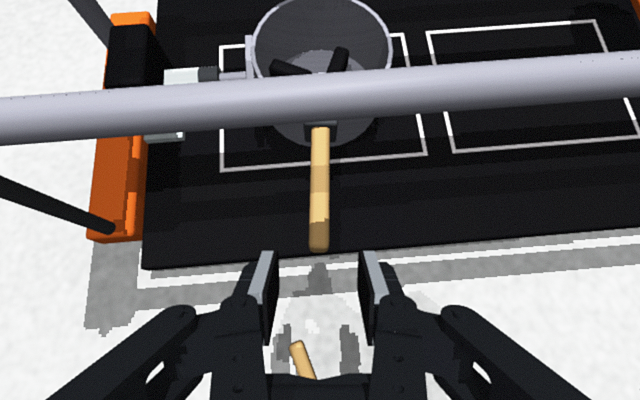

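The pot is upright in the target outline, touching the pad at (250,60); axis about (0.676, 0.033), with the pad face pushed back by roughly 7 mm. The gripper is clear.

```bash
python3 -c "
from bench import ctrl
print(ctrl.hand_in())"
```

```text
the job is handed in; nothing more can be done
None
```

I slid the steel pot into the second outline and released it pressed on the probe pad (about 3.8 N above its drag just before release), then backed the arm clear and handed the job in at about 14.4 s; no verdict was shown.

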